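# Find and press the hidden release of a clamping jig

## Robot

A 6-joint arm with a two-finger parallel gripper is mounted at the origin on the work surface. World frame = base frame: x ahead of the robot, y to its left, z up, the work surface at z = 0. Lengths are in m, angles in rad, forces in N, time in s.
With the tool pointing down it reaches from about 0.35 to 0.95 m from the base axis. Payload 17.4 kg.
Tool frame: the origin (TCP) lies on the mounting face of the last link; the fingertips stand 186 mm ahead of it and the grasp point (between the pads) lies 167 mm ahead of it; z points along the fingers, y is the line along which they close (so a half turn about z gives the same grasp; the last joint's range is limited). The gripper opens to 93 mm and grips with 3 to 60 N. Pads are 15 mm wide; open, the fingers measure 128 mm over their backs; the gripper's body (75 mm by 188 mm) begins 65 mm behind the grasp point.
Start: joints at [-1.3, 0.116, 1.442, -0, 1.584, -0.038], TCP at [0.205, -0.643, 0.405] pointing down, gripper open.
Joint ranges: [-2.83, 2.83], [-0.83, 2.19], [0.07, 2.5], [-1.14, 4.28], [0.01, 3], [-2.97, 2.97]. Speed limits (rad/s): [1.89, 1.89, 2.22, 3.14, 3.14, 3.14].

## Interface

Orientations are given as a unit quaternion [x, y, z, w].
In Python, from workcell import bot, read_camera gives the robot as it stands. The module is installed in compiled form; this text tells all that it offers.
- The arm moves only by the shell command python3 -m jog 'ROWS' [FORCE]. ROWS is JSON, a list that holds one entry, the list of rows, each a list of 7 numbers: the gripper's target within -1 to 1 (shut at 1, half-way at 0, fully open at -1), then the shift along the tool's x, y, z in mm, then the turn, a rotation vector about the tool's x, y, z in degrees. A call has 1 to 5 rows; each row is the pose to reach, as a shift and turn from the pose commanded when the call began, along the tool's axes at that moment; what a row does not reach only later rows make up. A row lasts 1/8 s, in which the tool goes at most 62.5 mm and 10.7 degrees, less where a joint would pass 70% of its speed; a pose out of reach is approached as far as the arm can. A call with a gripper value outside its range is refused whole. The fingers move at their own pace and stop on an object; FORCE is the grip in N (left out, the last holds). Time passes only in rows, so rows that repeat a pose let the fingers close. It gives the time, the measured TCP pose, the force, the opening and the grip force at its end, in the units of the state.
- bot.observe(): the state, without advancing time (a new reading comes with each control period).
- read_camera(name): name is "scene" or "top"; returns a dict with "frame" (400x640x3 uint8, blue, green, red), "K" (3x3 intrinsics, pixels), "rvec" (rotation vector, rad) and "tvec" (3), from world to camera coordinates, as OpenCV has them. Camera axes: x right, y down, z forward; pixel columns grow to the right and rows downward; lengths in m; the calibration is good to about 2 mm. A picture is of the moment at which its call begins. There is no depth.
- bot.hand_in(): hands the job in; it is judged then, once.
The state is a dict: "t": time; "joints": joint angles; "dq": joint speeds; "effort": joint torques, N m; "ee_pos": TCP position; "orientation": TCP orientation; "wrist_force": force on the tool from outside, world axes, zero at the start; "torque": the same for the moment, N m; "gripper_width": finger opening in m; "grasp_force": force on a finger pad.
Only numpy, scipy, OpenCV 4.12 (cv2) and the standard library are available. Lean on these libraries where they do the work, as an engineer would, in place of code of your own. Each camera call takes 0.05 s, during which the arm holds its last target. There are 200 camera calls.

## Task

The clamping jig's jaw is let go by a wooden key hidden at the bottom of a notch somewhere along the top of the jig's back rail (the long rail farthest from the robot). Put a fingertip on the block at the rail's left end as the robot sees it, sweep it with light contact along the rail's top towards the right until it comes to the notch, then press the key inside fully down, so that the jaw backs off and stays open, and take the hand away. Do not touch the jaw, grasp nothing, and leave the clamped slat and everything lying around where it is.

Things in the scene. Friction and masses are not known exactly. Their poses are not given: they have to be found in the camera images.
- jig: Clamping jig, fixed to the bench: plywood base 200 (x) x 420 (y) x 18 mm. Origin: centre of its underside on the bench; x points to the back rail (away from the robot), y left along the rail, z up. The back rail is a light-wood bar along y, 32 mm wide, centred at x = +66 mm, top at z = 60 mm (flush within 0.3 mm), from the end block at y = +185 mm to 140 mm right of the notch's centre.
- end_block: The rail's left end block, fixed on the jig, light wood, 50 (x) x 40 (y) x 42 mm; origin at the centre of its underside, which is 18 mm above the bench; its top, flush with the rail, is 42 mm above the origin (60 mm above the bench). The sweep starts on its top. Its axes are the jig's.
- guide: Part of the back rail, fixed on the jig at y = +60 to +100 mm in the jig's frame, between the end block and the notch, 32 (x) x 40 (y) x 42 mm; origin at the centre of its underside, top 42 mm above the origin. The sweep passes over its top with contact. Its axes are the jig's.
- search (a point): Point fixed on the jig at (66, -50, 60) mm in its frame: middle of the stretch of the rail's top where the notch's centre lies, anywhere up to 60 mm to either side along y, different each time. There is one notch: 40 mm long along y, cut right across the rail (open to front and back), 12 mm deep to the key, a plate of the same wood that is its floor.
- key (a joint): The key in the notch slides straight down: 0 m up (start), 0.008 m fully down at a hard stop, its top then 20 mm below the rail's top. About 5 to 7 N moves it; it has no return spring and stays where it is left.
- jaw: Movable jaw in front of the slat, wooden block 36 (x) x 130 (y) x 30 mm with two steel rods, origin at the centre of its underside, 18.5 mm above the bench. It is geared to the key: shut, its origin is at x = -15 mm in the jig's frame; with the key fully down it has backed off 20 mm to x = -35 mm. It must not be touched.
- slat: Loose wooden slat 44 (x) x 240 (y) x 22 mm, lying on the base board between rail and jaw, about 0.16 kg; origin at the centre of its underside.
- glue: Loose white glue bottle standing on the bench, diameter 60, height 160 mm; origin at the centre of its underside.
- mallet: Loose wooden mallet standing on its head, widest diameter 84, height 210 mm; origin at the centre of its underside.
- offcut: Loose wooden offcut 60 x 100 x 35 mm lying on the bench; origin at the centre of its underside.
- screwdriver: Loose screwdriver lying on the bench beyond the jig, about 200 mm long along its x axis (handle to -x); origin under its middle, on the bench.
Things that resemble listed ones, but are neither listed nor needed, are in the scene too. Several things have the shape of the offcut; the one meant has the colours described above.

How it is judged:
By the outcome, as a careful person would: the job done as asked, in the order asked, and still so for the second after the job is handed in, with the robot touching nothing.
It also fails if it takes over 67 s, if anything falls off the work surface, if the arm or the gripper's body presses on something with over 40 N, if the wrist force passes 120 N, or if a joint passes its speed limit or range.

## Working session

There is one attempt and no reset: what is moved stays moved. The work goes in short steps, Python scripts to look and compute and a shell command to move; the robot and the scene stay as the last step left them, time stands still between calls to the robot, and variables do not carry over. Pictures are saved under pics/ and viewed, at most 10 in all, crops included, and the job is handed in when it is done.

```bash
mkdir -p pics; python3 - <<'E'
from workcell import bot, read_camera
import cv2, pickle
for n in("scene","top"):
    d=read_camera(n); cv2.imwrite(f"pics/{n}0.png",d["frame"]); pickle.dump(d,open(n+".pkl","wb")); print(d["K"].tolist(),d["rvec"],d["tvec"])
s=bot.observe(); print(s)
E
```

```text
[[405.49298641369467, 0.0, 312.68659312189874], [0.0, 405.49298641369467, 200.6378817144251], [0.0, 0.0, 1.0]] [ 2.23374408  1.09672509 -0.41894928] [-0.3198598  -0.34818394  1.52882954]
[[411.74823667561293, 0.0, 316.49111659013545], [0.0, 411.74823667561293, 196.84068697000143], [0.0, 0.0, 1.0]] [ 2.20758205 -2.18798213  0.04618178] [-0.08993564  0.59276166  1.50117721]
{'t': 0.1, 'joints': array([-1.29980110e+00,  1.16430043e-01,  1.44218058e+00, -1.25618539e-05,
        1.58400486e+00, -3.77888272e-02]), 'dq': array([-1.56249216e-03, -6.00389161e-04, -7.89991398e-04,  4.27479624e-05,
        4.65899479e-04,  3.86818811e-04]), 'effort': array([ 2.74398670e-03, -7.22889948e+01, -6.23863435e+01,  7.82870734e-02,
        2.28032068e-02, -7.27145925e-05]), 'ee_pos': array([ 0.20513295, -0.6430863 ,  0.40409539]), 'orientation': array([ 9.88105090e-01,  1.53779288e-01, -6.57350196e-05, -5.07208688e-04]), 'wrist_force': array([ 1.17052248, -0.18170834, -0.45448915]), 'torque': array([-0.0777951 , -0.02805156,  0.03143789]), 'grasp_force': 0.0, 'gripper_width': 0.09311340127446123}
```

View pics/scene0.png

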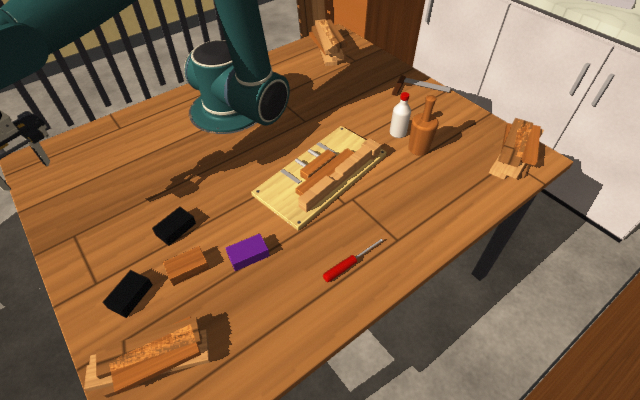

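View pics/top0.png

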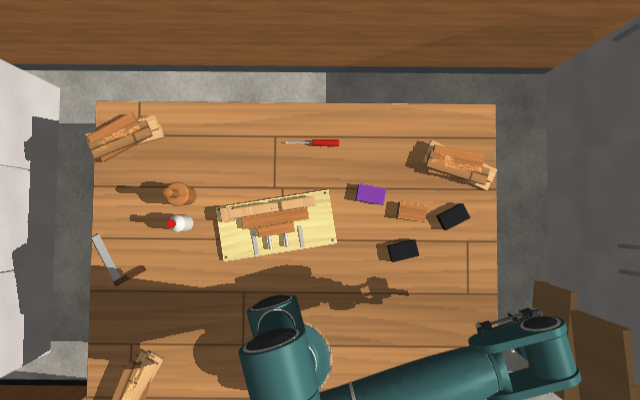

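The scene camera shows the jig around (320,178), with the glue bottle and mallet off its left end. In the top view the jig is at (277,225), turned about 10°, and its back rail runs from (225,213) to (315,200). I'll enlarge both.

```bash
python3 - <<'E'
import cv2,numpy as np
a=cv2.imread("pics/top0.png")[180:270,205:345]; b=cv2.imread("pics/scene0.png")[115:235,240:400]
cv2.imwrite("pics/topc.png",cv2.resize(a,None,fx=5.7,fy=5.7,interpolation=cv2.INTER_CUBIC))
cv2.imwrite("pics/scenec.png",cv2.resize(b,None,fx=5,fy=5,interpolation=cv2.INTER_CUBIC))
E
```

```text
(no output)
```

View pics/topc.png

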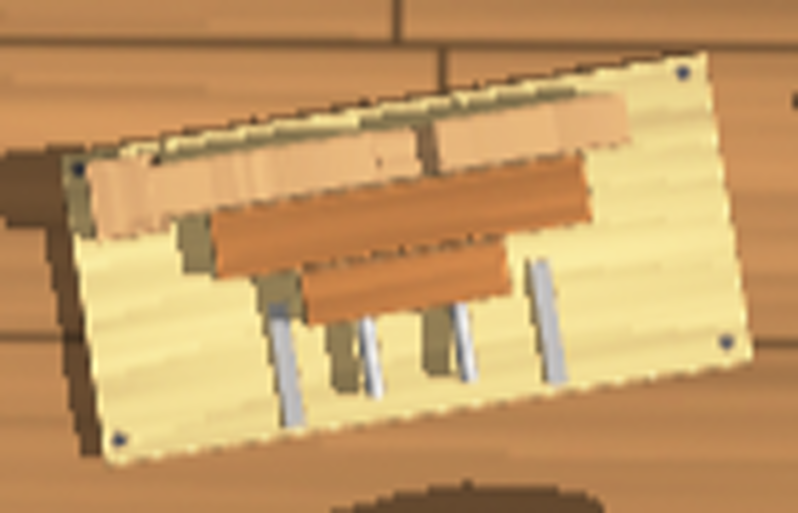

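View pics/scenec.png

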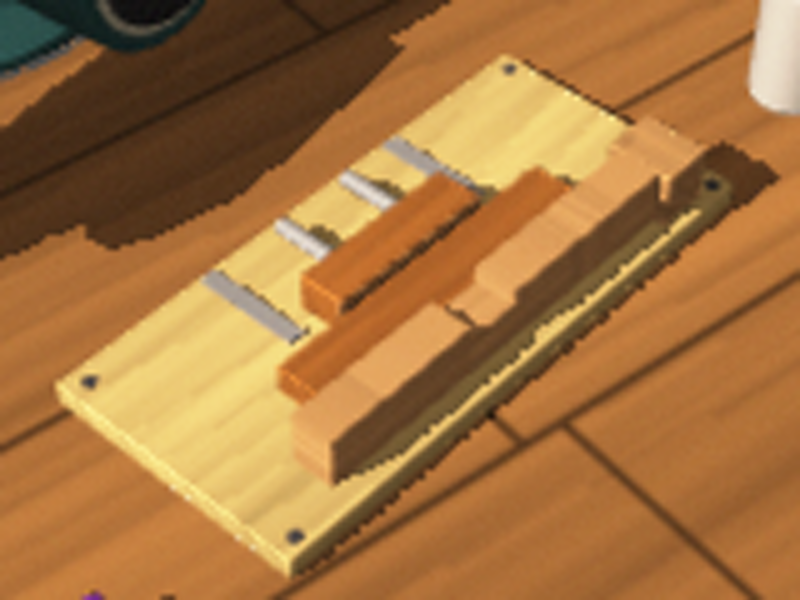

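The top crop (5.7× enlarged) has the base corners at about (68,155), (705,55), (752,355) and (110,463). The notch is near u≈410, and its shaded right wall is at 440. The scene crop (5×) shows the notch at about (485,310). The glue and mallet are well left of the block. Next I fit the jig's pose using both views.

```bash
cat > h.py <<'E'
import numpy as np,cv2,pickle
from scipy.optimize import least_squares
from scipy.spatial.transform import Rotation as R
C={n:pickle.load(open(n+".pkl","rb")) for n in("scene","top")}
def pix(n,u,v): return np.array([205+(u+.5)/5.7-.5,180+(v+.5)/5.7-.5] if n=="top" else [240+(u+.5)/5-.5,115+(v+.5)/5-.5])
def proj(n,P):
    c=C[n]; return cv2.projectPoints(np.atleast_2d(np.float64(P)),c["rvec"],c["tvec"],c["K"],None)[0][:,0]
def back(n,p,z):
    c=C[n]; M=cv2.Rodrigues(c["rvec"])[0]; o=-M.T@c["tvec"].ravel(); d=M.T@np.linalg.solve(c["K"],[*p,1]); return o+d*(z-o[2])/d[2]
def jw(q,p):  # jig->world
    c,s=np.cos(q[2]),np.sin(q[2]); p=np.atleast_2d(p); return np.c_[q[0]+c*p[:,0]-s*p[:,1],q[1]+s*p[:,0]+c*p[:,1],p[:,2]]
E
cat > fit.py <<'E'
from h import *
K=np.array([[.1,.21,.018],[.1,-.21,.018],[-.1,-.21,.018],[-.1,.21,.018]])
ob={"top":[(68,155),(705,55),(752,355),(110,463)],"scene":[(735,190),(290,562),(60,385),(510,57)]}
ob={n:np.array([pix(n,*p) for p in v]) for n,v in ob.items()}
for ns in (["top"],["scene"],["top","scene"]):
    f=lambda q:np.concatenate([(proj(n,jw(q,K))-ob[n]).ravel() for n in ns])
    r=least_squares(f,[.6,.1,.1]); print(ns,r.x.round(4),np.degrees(r.x[2]),np.abs(r.fun).max())
q=r.x; np.save("q.npy",q)
print("block",jw(q,[.066,.185,.06]),"search",jw(q,[.066,-.05,.06]))
inv=lambda P:(R.from_euler("z",-q[2]).as_matrix()@(P-[q[0],q[1],0])).round(4)
for n,p,z in[("top",(440,148),.06),("top",(630,118),.06),("scene",(475,262),.06),("scene",(435,300),.06),("scene",(316,425),.06)]: print(n,p,inv(back(n,pix(n,*p),z)))
for p in((178,222),(176,193)): print("glue/mallet-ish top",back("top",p,.16))
from workcell import bot
s=bot.observe(); T=R.from_quat(s["orientation"]); 
print("tool y angle",np.degrees(np.arctan2(*T.as_matrix()[[1,0],1])))
E
python3 fit.py
```

```text
['top'] [0.4905 0.0613 0.1679] 9.622328813730377 1.0206775853485794
['scene'] [0.4917 0.064  0.1597] 9.147590631363178 0.8500484932598624
['top', 'scene'] [0.4913 0.0628 0.1639] 9.388967929325968 1.3575842152735333
block [[0.52618683 0.2560724  0.06      ]] search [[0.56452379 0.02422056 0.06      ]]
top (440, 148) [ 0.0632 -0.035   0.06  ]
top (630, 118) [ 0.0634 -0.1552  0.06  ]
scene (475, 262) [0.0453 0.0093 0.06  ]
scene (435, 300) [ 0.0487 -0.0309  0.06  ]
scene (316, 425) [ 0.0645 -0.1497  0.06  ]
glue/mallet-ish top [0.49948967 0.37314581 0.16      ]
glue/mallet-ish top [0.59565024 0.38210009 0.16      ]
tool y angle -72.30798521183506
```

```bash
cat > go.py <<'E'
import sys
from h import *
from workcell import bot
q=np.load("q.npy"); s=bot.observe(); T=R.from_quat(s["orientation"]); L=.186
tip=s["ee_pos"]+T.as_matrix()[:,2]*L
c,n=np.cos(q[2]),np.sin(q[2]); W=R.from_matrix(np.array([[-n,c,0],[c,n,0],[0,0,-1]]).T) if 0 else None
y=np.array([c,n,0]); z=np.array([0,0,-1.]); D=R.from_matrix(np.c_[np.cross(y,z),y,z])
d=tip-[q[0],q[1],0]; print("t",s["t"],"tip jig mm",(1e3*np.array([c*d[0]+n*d[1],-n*d[0]+c*d[1],d[2]])).round(1),"F",s["wrist_force"].round(1),"w",round(s["gripper_width"],4))
if len(sys.argv)>1:
    g=jw(q,np.array([float(a) for a in sys.argv[1:4]])/1e3)[0]; e=g+[0,0,L]-s["ee_pos"]
    print("shift mm",(1e3*T.inv().apply(e)).round(1),"turn",np.degrees((T.inv()*D).as_rotvec()).round(2))
E
python3 go.py 69 188 200
```

```text
t 0.1 tip jig mm [-397.5 -649.5  218.1] F [ 1.2 -0.2 -0.5] w 0.0931
shift mm [ 582.5 -761.6   18.9] turn [-5.00e-02 -4.00e-02 -8.17e+01]
```

```bash
python3 -m jog '[[[1,36,-47,0,0,0,-5],[1,72,-94,0,0,0,-10],[1,108,-141,0,0,0,-15],[1,144,-188,0,0,0,-20],[1,180,-235,0,0,0,-25]]]' 20; python3 go.py 69 188 200
```

```text
t: 0.72
ee_pos: [0.3054, -0.3627, 0.4045]
orientation: [0.931, 0.365, 0.0, -0.0]
wrist_force: [0.5, 0.1, 0.8]
gripper_width: 0.0477
grasp_force: 0.0
t 0.725 tip jig mm [-252.8 -389.4  218.5] F [0.5 0.1 0.8] w 0.0477
shift mm [ 586.8 -304.5   18.6] turn [-0.000e+00 -1.000e-02 -5.656e+01]
```

```bash
python3 -m jog '[[[1,53,-27,2,0,0,-5],[1,106,-54,4,0,0,-10],[1,159,-81,6,0,0,-15],[1,212,-108,8,0,0,-20],[1,265,-135,10,0,0,-25]]]'; python3 go.py 69 188 200
```

```text
t: 1.35
ee_pos: [0.4085, -0.0836, 0.3947]
orientation: [0.83, 0.558, 0.0, 0.0]
wrist_force: [1.1, -0.1, 0.4]
gripper_width: 0.0012
grasp_force: 0.0
t 1.35 tip jig mm [-105.5 -131.   208.7] F [ 1.1 -0.1  0.4] w 0.0012
shift mm [363.1 -18.1   8.7] turn [ 3.000e-02  0.000e+00 -3.154e+01]
```

```bash
python3 -m jog '[[[1,55,-3,2,0,0,-6],[1,110,-6,4,0,0,-12],[1,165,-9,6,0,0,-18],[1,220,-11,8,0,0,-24],[1,275,-14,9,0,0,-31.5]]]'; python3 go.py 69 188 100
```

```text
t: 1.98
ee_pos: [0.5001, 0.1761, 0.3854]
orientation: [0.647, 0.763, -0.0, -0.0]
wrist_force: [0.7, -0.9, 0.8]
gripper_width: 0.0009
grasp_force: 0.0
t 1.975 tip jig mm [ 27.2 110.4 199.4] F [ 0.7 -0.9  0.8] w 0.0009
shift mm [77.6 41.9 99.4] turn [-0.01  0.01  0.05]
```

```bash
python3 -m jog '[[[1,40,21,30,0,0,0],[1,77,42,60,0,0,0],[1,77,42,95,0,0,0],[1,77,42,110,0,0,0],[1,77,42,110,0,0,0]]]'; python3 go.py 69 188 62
python3 - <<'E'
from workcell import read_camera
import cv2,numpy as np
a=read_camera("top")["frame"][170:270,185:345]; b=read_camera("scene")["frame"][75:235,240:440]
cv2.imwrite("pics/m1.png",np.vstack([cv2.resize(a,(480,300)),cv2.resize(b,(375,300))[:, :][:, :] if 0 else cv2.copyMakeBorder(cv2.resize(b,(375,300)),0,0,0,105,0)]))
E
```

```text
t: 2.6
ee_pos: [0.5289, 0.2565, 0.2753]
orientation: [0.648, 0.761, -0.001, -0.0]
wrist_force: [0.3, 0.1, 0.1]
gripper_width: 0.0008
grasp_force: 0.0
t 2.6 tip jig mm [ 68.5 184.9  89.3] F [0.3 0.1 0.1] w 0.0008
shift mm [ 3.   0.3 27.3] turn [-0.07  0.02 -0.22]
```

View pics/m1.png

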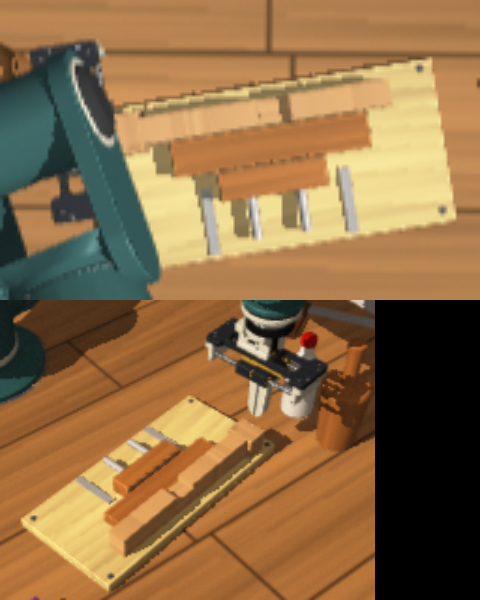

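The closed fingertips hang over the end block, at about (258,412) in the scene half, and the gripper is clear of the glue and mallet. Now I lower onto the block.

```bash
python3 -m jog '[[[1,2,0,15,0,0,0],[1,2,0,22,0,0,0],[1,2,0,25,0,0,0],[1,2,0,26,0,0,0],[1,2,0,26,0,0,0]]]'; python3 go.py 69 188 60
```

```text
t: 3.32
ee_pos: [0.5288, 0.2589, 0.2499]
orientation: [0.648, 0.761, 0.0, 0.0]
wrist_force: [0.8, 0.5, -0.4]
gripper_width: 0.0004
grasp_force: 0.0
t 3.325 tip jig mm [ 69.  187.4  63.9] F [ 0.8  0.5 -0.4] w 0.0004
shift mm [0.7 0.  3.9] turn [ 0.01 -0.   -0.2 ]
```

```bash
python3 -m jog '[[[1,0,0,1,0,0,0],[1,0,0,2,0,0,0],[1,0,0,2.5,0,0,0],[1,0,0,3,0,0,0],[1,0,0,3,0,0,0]]]'; python3 go.py 69 188 60
```

```text
t: 3.95
ee_pos: [0.5287, 0.2589, 0.2467]
orientation: [0.648, 0.762, 0.0, 0.0]
wrist_force: [-0.7, 0.2, -0.3]
gripper_width: 0.0008
grasp_force: 0.0
t 3.95 tip jig mm [ 68.9 187.3  60.7] F [-0.7  0.2 -0.3] w 0.0008
shift mm [0.7 0.1 0.7] turn [ 0.   -0.   -0.19]
```

```bash
python3 -m jog '[[[1,0,0,0.5,0,0,0],[1,0,0,0.8,0,0,0],[1,0,0,1.0,0,0,0],[1,0,0,1.0,0,0,0]]]'; python3 go.py
```

```text
t: 4.45
ee_pos: [0.5287, 0.2589, 0.2463]
orientation: [0.648, 0.762, 0.0, 0.0]
wrist_force: [-2.8, -1.3, 6.9]
gripper_width: 0.0007
grasp_force: 3.4
t 4.45 tip jig mm [ 69.  187.3  60.3] F [-2.8 -1.3  6.9] w 0.0007
```

```bash
python3 -m jog '[[[1,-6,0,0,0,0,0],[1,-12,0,0,0,0,0],[1,-18,0,0,0,0,0],[1,-24,0,0,0,0,0],[1,-30,0,0,0,0,0]]]'; python3 go.py
```

```text
t: 5.08
ee_pos: [0.5336, 0.2293, 0.2464]
orientation: [0.648, 0.762, 0.001, -0.0]
wrist_force: [-0.9, 4.3, 4.7]
gripper_width: 0.0006
grasp_force: 2.7
t 5.075 tip jig mm [ 69.2 157.6  60.4] F [-0.9  4.3  4.7] w 0.0006
```

```bash
python3 -m jog '[[[1,-7,0,0.1,0,0,0],[1,-14,0,0.1,0,0,0],[1,-21,0,0.1,0,0,0],[1,-28,0,0.1,0,0,0],[1,-35,0,0.1,0,0,0]]]'; python3 go.py
```

```text
t: 5.7
ee_pos: [0.5393, 0.1947, 0.2464]
orientation: [0.648, 0.762, 0.001, -0.0]
wrist_force: [-1.3, 5.3, 6.4]
gripper_width: 0.0003
grasp_force: 3.1
t 5.7 tip jig mm [ 69.1 122.6  60.4] F [-1.3  5.3  6.4] w 0.0003
```

```bash
python3 -m jog '[[[1,-6,0,0,0,0,0],[1,-12,0,0,0,0,0],[1,-18,0,0,0,0,0],[1,-24,0,0,0,0,0],[1,-30,0,0,0,0,0]]]'; python3 go.py
```

```text
t: 6.32
ee_pos: [0.5441, 0.1652, 0.2464]
orientation: [0.648, 0.762, 0.001, -0.0]
wrist_force: [-0.9, 4.9, 6.8]
gripper_width: 0.0005
grasp_force: 3.2
t 6.325 tip jig mm [69.  92.6 60.4] F [-0.9  4.9  6.8] w 0.0005
```

```bash
python3 -m jog '[[[1,-6,0,0,0,0,0],[1,-12,0,0,0,0,0],[1,-18,0,0,0,0,0],[1,-24,0,0,0,0,0],[1,-30,0,0,0,0,0]]]'; python3 go.py
```

```text
t: 6.95
ee_pos: [0.5488, 0.1355, 0.2463]
orientation: [0.648, 0.762, 0.001, -0.0]
wrist_force: [-0.5, 4.7, 5.8]
gripper_width: 0.0001
grasp_force: 3.1
t 6.95 tip jig mm [68.9 62.6 60.3] F [-0.5  4.7  5.8] w 0.0001
```

```bash
python3 -m jog '[[[1,-6,0,0,0,0,0],[1,-12,0,0,0,0,0],[1,-18,0,0,0,0,0],[1,-24,0,0,0,0,0],[1,-30,0,0,0,0,0]]]'; python3 go.py
```

```text
t: 7.58
ee_pos: [0.5536, 0.1058, 0.2462]
orientation: [0.648, 0.762, 0.001, 0.0]
wrist_force: [-1.7, 4.4, 5.3]
gripper_width: 0.0005
grasp_force: 3.0
t 7.575 tip jig mm [68.7 32.4 60.2] F [-1.7  4.4  5.3] w 0.0005
```

Expected notch: +8 to −32 mm. I continue in short steps and watch for the loss of contact.

```bash
python3 -m jog '[[[1,-5,0,0.1,0,0,0],[1,-10,0,0.1,0,0,0],[1,-15,0,0.1,0,0,0],[1,-20,0,0.1,0,0,0]]]'; python3 go.py
```

```text
t: 8.07
ee_pos: [0.5568, 0.0861, 0.2461]
orientation: [0.648, 0.762, 0.001, 0.0]
wrist_force: [-0.3, 5.1, 6.6]
gripper_width: 0.0003
grasp_force: 3.4
t 8.075 tip jig mm [68.7 12.5 60.1] F [-0.3  5.1  6.6] w 0.0003
```

```bash
python3 -m jog '[[[1,-4,0,0,0,0,0],[1,-8,0,0,0,0,0],[1,-8,0,0,0,0,0]]]'; python3 go.py
```

```text
t: 8.45
ee_pos: [0.5581, 0.078, 0.2461]
orientation: [0.648, 0.761, 0.0, 0.0]
wrist_force: [-1.0, 1.8, 5.9]
gripper_width: 0.0009
grasp_force: 3.2
t 8.45 tip jig mm [68.6  4.2 60.1] F [-1.   1.8  5.9] w 0.0009
```

```bash
python3 -m jog '[[[1,-3,0,0,0,0,0],[1,-6,0,0,0,0,0],[1,-6,0,0,0,0,0]]]'; python3 go.py
```

```text
t: 8.82
ee_pos: [0.5589, 0.072, 0.2453]
orientation: [0.648, 0.761, -0.0, 0.0]
wrist_force: [-0.7, 0.5, 0.5]
gripper_width: 0.0004
grasp_force: 0.0
t 8.825 tip jig mm [68.1 -2.1 59.3] F [-0.7  0.5  0.5] w 0.0004
```

Contact is lost with the tip at −2 mm, so the notch's left edge is at about +5 to +12, which matches the image estimate (centre about −12). I centre over it and go down.

```bash
python3 -m jog '[[[1,-5,0,0,0,0,0],[1,-9,0,0,0,0,0],[1,-9,0,3,0,0,0],[1,-9,0,7,0,0,0],[1,-9,0,7,0,0,0]]]'; python3 go.py
```

```text
t: 9.45
ee_pos: [0.5602, 0.0634, 0.238]
orientation: [0.648, 0.762, -0.0, -0.0]
wrist_force: [-0.0, 0.1, -0.8]
gripper_width: 0.0007
grasp_force: 0.0
t 9.45 tip jig mm [ 68.  -10.6  52. ] F [-0.   0.1 -0.8] w 0.0007
```

```bash
python3 -m jog '[[[1,0,2,0,0,0,0],[1,0,2,2,0,0,0],[1,0,2,4,0,0,0],[1,0,2,6,0,0,0],[1,0,2,8,0,0,0]]]'; python3 go.py
```

```text
t: 10.07
ee_pos: [0.5623, 0.0637, 0.2308]
orientation: [0.648, 0.761, 0.0, 0.0]
wrist_force: [-2.3, -0.3, 5.3]
gripper_width: 0.0006
grasp_force: 2.8
t 10.075 tip jig mm [ 70.3 -10.7  44.8] F [-2.3 -0.3  5.3] w 0.0006
```

```bash
python3 -m jog '[[[1,0,0,1,0,0,0],[1,0,0,2,0,0,0],[1,0,0,3,0,0,0],[1,0,0,4,0,0,0],[1,0,0,4,0,0,0]]]'; python3 go.py
```

```text
t: 10.7
ee_pos: [0.5623, 0.0637, 0.2267]
orientation: [0.648, 0.761, 0.0, 0.0]
wrist_force: [-3.1, 0.0, 3.3]
gripper_width: 0.0003
grasp_force: 2.0
t 10.7 tip jig mm [ 70.3 -10.7  40.7] F [-3.1  0.   3.3] w 0.0003
```

The key is sliding. I press on to the hard stop.

```bash
python3 -m jog '[[[1,0,0,0.7,0,0,0],[1,0,0,1.2,0,0,0],[1,0,0,1.6,0,0,0],[1,0,0,1.6,0,0,0]]]'; python3 go.py
```

```text
t: 11.2
ee_pos: [0.5624, 0.0637, 0.2257]
orientation: [0.648, 0.762, 0.0, 0.0]
wrist_force: [-5.5, 0.3, 12.4]
gripper_width: 0.0004
grasp_force: 5.9
t 11.2 tip jig mm [ 70.4 -10.7  39.7] F [-5.5  0.3 12.4] w 0.0004
```

```bash
python3 -m jog '[[[1,0,0,0.5,0,0,0],[1,0,0,1,0,0,0],[1,0,0,1,0,0,0]]]'; python3 go.py
```

```text
t: 11.58
ee_pos: [0.5624, 0.0637, 0.2256]
orientation: [0.648, 0.762, 0.0, 0.0]
wrist_force: [-10.5, -0.3, 21.3]
gripper_width: 0.0005
grasp_force: 10.7
t 11.575 tip jig mm [ 70.4 -10.7  39.6] F [-10.5  -0.3  21.3] w 0.0005
```

The force rose from 12 to 21 N with almost no further travel, so the key is at its hard stop. I back out straight up.

```bash
python3 -m jog '[[[1,0,0,-4,0,0,0],[1,0,0,-15,0,0,0],[1,0,0,-40,0,0,0],[1,0,0,-80,0,0,0],[1,0,0,-130,0,0,0]]]'; python3 -m jog '[[[1,-50,0,-30,0,0,0],[1,-100,0,-30,0,0,0],[1,-150,0,-30,0,0,0],[1,-200,0,-30,0,0,0],[1,-250,0,-30,0,0,0]]]';python3 -m jog '[[[1,-40,0,0,0,0,0],[1,-40,0,0,0,0,0],[1,-40,0,0,0,0,0]]]'; python3 go.py
python3 - <<'E'
from workcell import read_camera
import cv2,numpy as np
a=read_camera("top")["frame"][170:270,185:345]; b=read_camera("scene")["frame"][75:235,240:440]
cv2.imwrite("pics/m2.png",np.vstack([cv2.resize(a,(480,300)),cv2.copyMakeBorder(cv2.resize(b,(375,300)),0,0,0,105,0)]))
E
```

```text
t: 12.2
ee_pos: [0.5621, 0.0637, 0.3549]
orientation: [0.648, 0.761, -0.0, -0.0]
wrist_force: [0.5, 0.4, -0.6]
gripper_width: 0.0006
grasp_force: 0.0
t: 12.82
ee_pos: [0.6022, -0.1848, 0.3844]
orientation: [0.648, 0.761, 0.0, 0.0]
wrist_force: [0.4, 0.6, 0.4]
gripper_width: 0.0003
grasp_force: 0.0
t: 13.2
ee_pos: [0.6086, -0.2223, 0.384]
orientation: [0.648, 0.761, 0.0, -0.0]
wrist_force: [-0.5, 0.5, -0.0]
gripper_width: 0.0003
grasp_force: 0.0
t 13.2 tip jig mm [  69.2 -300.4  198. ] F [-0.5  0.5 -0. ] w 0.0003
```

View pics/m2.png

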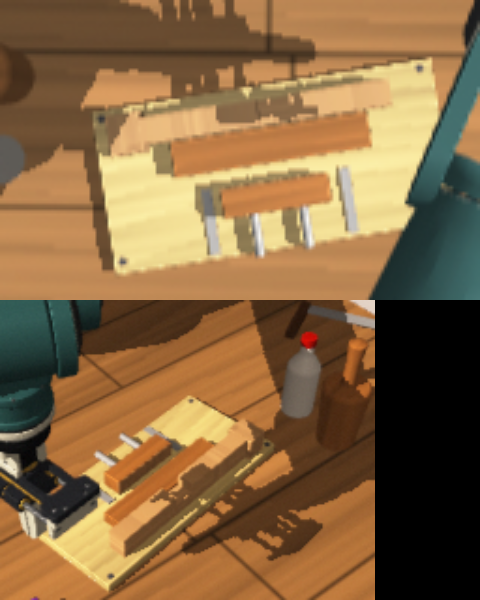

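The jaw (275,195 in the top half) now stands about 20 mm clear of the slat. The slat, glue and mallet are where they were, and the hand is away from everything.

```bash
python3 -c "from workcell import bot; print(bot.hand_in())"
```

```text
the job is handed in; nothing more can be done
None
```

I swept a fingertip in light contact from the end block to the notch and pressed the key to its hard stop; the jaw backed off about 20 mm and stayed open, the hand is clear, nothing else was seen to move, and the job is handed in at about 13 s.

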